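# Open the carton of dial gauges on the counting scale and set the scale to count out

### The job

Open up the carton of dial gauges that stands on the counting scale: fold back the two long flaps first, then the two short ones under them, until all four lean well outwards, past upright, and the gauges lie open to view. Then set the scale to count pieces out, on its separate key unit: press the bar-shaped key fully down and let it up (tare), then press the large round key fully down and let it up (count); leave the small round key alone. Do not press on the gauges or push or upset the things standing round the scale.

Things in the scene. Friction and masses are not known exactly. Their poses are not given: they have to be found in the camera images.
- carton: Plain cardboard carton, 170 mm (its x) by 220 mm (its y) by 100 mm high, walls 4 mm, fixed on the scale's 55 mm high platform (250 x 250 mm). Two long flaps, ajar at the start, lie over two short flaps that lie flat; 46 mm stays free between the closed long flaps' edges, 80 mm between the short ones'. Origin: centre of its underside.
- carton_top (a point): Centre of the carton's top opening, at the height of the wall tops (100 mm above its underside, 155 mm above the bench). Carton axes: x towards the back flap, y towards the left flap, z up.
- flap_front (a joint): Long upper cardboard flap on the carton's front (-x) wall: 62 mm from crease to free edge, 216 mm along the crease, 4 mm thick. The crease (flap's underside) runs 5 mm above carton_top's height along the wall's outer face. Angle in rad: 0 flat over the opening, 1.57 upright, grows as it swings up and out, stops at 2.35. Light friction holds it where it is left.
- flap_back (a joint): Long upper cardboard flap on the carton's back (+x) wall: 62 mm from crease to free edge, 216 mm along the crease, 4 mm thick. The crease (flap's underside) runs 5 mm above carton_top's height along the wall's outer face. Angle in rad: 0 flat over the opening, 1.57 upright, grows as it swings up and out, stops at 2.35. Light friction holds it where it is left.
- flap_left (a joint): Short lower cardboard flap on the carton's left (+y) wall: 70 mm from crease to free edge, 162 mm along the crease, 4 mm thick. The crease (flap's underside) runs at carton_top's height along the wall's outer face. Angle in rad: 0 flat over the opening, 1.57 upright, grows as it swings up and out, stops at 2.35. Light friction holds it where it is left.
- flap_right (a joint): Short lower cardboard flap on the carton's right (-y) wall: 70 mm from crease to free edge, 162 mm along the crease, 4 mm thick. The crease (flap's underside) runs at carton_top's height along the wall's outer face. Angle in rad: 0 flat over the opening, 1.57 upright, grows as it swings up and out, stops at 2.35. Light friction holds it where it is left.
- flap_front_edge (a point): Middle of the free edge of the front flap, at half its thickness
- flap_back_edge (a point): Middle of the free edge of the back flap, at half its thickness
- flap_left_edge (a point): Middle of the free edge of the left flap, at half its thickness
- flap_right_edge (a point): Middle of the free edge of the right flap, at half its thickness
- gauges: Six round dial gauges (62 mm across) in a black insert that fills the carton; their glasses are 54 mm above the carton's underside, 46 mm below the wall tops. Origin: the centre of the carton's underside.
- keypad: Separate key unit of the scale, a low fixed housing 120 mm (its x) by 190 mm (its y), 40 mm high, with a dark display along its far (+x) half and three grey keys in a row along its y on the near half. Origin: centre of its underside.
- key_bar_top (a point): Centre of the top of the bar-shaped key (tare), 18 mm (keypad x) by 44 mm (keypad y), on the left (+y) end of the row; its top stands 10 mm above the housing, 50 mm above the bench
- key_small_top (a point): Centre of the top of the small round key (18 mm across), middle of the row, same height; to be left alone
- key_round_top (a point): Centre of the top of the large round key (count), 34 mm across, on the right (-y) end of the row, same height
- key_bar (a joint): Travel of the bar-shaped key in m: 0 up, 0.006 fully down; springs back; about 5 N fully down
- key_small (a joint): Travel of the small round key in m, 0 up, 0.006 fully down
- key_round (a joint): Travel of the large round key in m, 0 up, 0.006 fully down; springs back; about 5 N fully down
- bottle: White bottle, 62 mm across, 190 mm high, loose on the bench behind the scale. Origin: centre of its underside.
- lamp: Small white table lamp, round base 90 mm across, 270 mm high, its shade on its +x side, loose behind the scale. Origin: centre of its underside.
- brush_cup: Dark metal cup with brushes, 72 mm across, cup 90 mm and brushes 145 mm high, loose in front of the scale. Origin: centre of its underside.
- gauge_stack: Stack of three dial gauges joined as one, 72 mm across, 67 mm high, loose in front of the scale. Origin: centre of its underside.

How it is judged:
By the outcome, as a careful person would: the job done as asked, in the order asked, and still so for the second after the job is handed in, with the robot touching nothing.
It also fails if it takes over 72 s, if anything falls off the work surface, if the arm or the gripper's body presses on something with over 40 N, if the wrist force passes 120 N, or if a joint passes its speed limit or range.

### The arm

A 6-joint arm with a two-finger parallel gripper is mounted at the origin on the work surface. World frame = base frame: x ahead of the robot, y to its left, z up, the work surface at z = 0. Lengths are in m, angles in rad, forces in N, time in s.
With the tool pointing down it reaches from about 0.35 to 0.775 m from the base axis. Payload 7.3 kg.
Tool frame: the origin (TCP) lies on the front face of the gripper's body, between the roots of the fingers; the fingertips stand ahead of it and the grasp point (between the pads) lies 47 mm ahead of it (finger_overhang is the z of the fingertips in the tool frame, in m); z points along the fingers, y is the line along which they close (so a half turn about z gives the same grasp; the last joint's range is limited). The gripper opens to 92 mm and grips with 3 to 60 N. Pads are 19 mm wide; open, the fingers measure 130 mm over their backs; the gripper's body (75 mm by 190 mm) begins 47 mm behind the grasp point.
Start: joints at [1.161, 0.342, 1.524, -0, 1.275, -0.146], TCP at [0.137, 0.507, 0.292] pointing down, gripper open.
Joint ranges: [-2.53, 2.53], [-0.77, 2.02], [0.04, 2.7], [-1, 4.14], [0.28, 2.66], [-3.11, 3.11]. Speed limits (rad/s): [2.57, 2.57, 3.14, 3.14, 3.14, 3.14].

### API

Orientations are given as [roll, pitch, yaw] about the fixed x, y, z axes, in that order (R = Rz(yaw) Ry(pitch) Rx(roll)).
In Python, from cell import * gives the robot as it stands. The module is installed in compiled form; this text tells all that it offers.
- The arm moves only by the tool arm_command, never from a script. Its argument "series" is a list of rows, each an object of numbers: "x", "y", "z": the shift along the tool's x, y, z in mm; "rx", "ry", "rz": the turn, a rotation vector about the tool's x, y, z in degrees. A call has 1 to 20 rows; each row is the pose to reach, as a shift and turn from the pose commanded when the call began, along the tool's axes at that moment; what a row does not reach only later rows make up. A row lasts 1/10 s, in which the tool goes at most 50 mm and 8.59 degrees, less where a joint would pass 70% of its speed; a pose out of reach is approached as far as the arm can. A call with a gripper value outside its range is refused whole. "hand" is the finger opening in mm, from 0 to 91.8, set as the call begins (left out, the last holds). The fingers move at their own pace and stop on an object; "squeeze" is the grip in N (left out, the last holds). Time passes only in rows, so rows that repeat a pose let the fingers close. It gives the time, the measured TCP pose, the force, the opening and the grip force at its end, in the units of the state.
- observe(): the state, without advancing time (a new reading comes with each control period).
- read_camera(name): name is "scene" or "top" or "wrist"; returns a dict with "pixels" (400x640x3 uint8, blue, green, red), "K" (3x3 intrinsics, pixels), "rvec" (rotation vector, rad) and "tvec" (3), from world to camera coordinates, as OpenCV has them. Camera axes: x right, y down, z forward; pixel columns grow to the right and rows downward; lengths in m; the calibration is good to about 2 mm. A picture is of the moment at which its call begins. There is no depth.
- hand_in(): hands the job in; it is judged then, once.
Trained networks look in a picture, given as the dict that the camera call returned (one of the last four; its "shot" number tells which), for a name from the list of things; names that differ only in an ending like _2 or _b are one class to them, and where a whole thing is asked for, a point or a joint stands for the part that bears it (a point fixed in the world has none). Each returns a list of dicts, best first, with "confidence" (0 to 1); they miss things now and then, are a little off and sometimes report something else, mostly with a low value. They report only what shows in the picture. A call takes as long as a camera call.
- boxes_of(picture, query): "point" ([x, y, z] in m, in world coordinates, good to about 4 mm: the middle of the surface that is visible of it).
- trace(picture, query): "pixels" (400x640 bool, what is visible of it).
- mark_of(picture, query): "point" ([x, y, z] in m, in world coordinates, good to about 4 mm: a listed point, or the origin of a listed thing).
The state is a dict: "time": time; "qpos": joint angles; "qvel": joint speeds; "joint_efforts": joint torques, N m; "tool_pos": TCP position; "tool_rot": TCP orientation; "contact_force": force on the tool from outside, world axes, zero at the start; "torque": the same for the moment, N m; "opening": finger opening in m; "grip_force": force on a finger pad.
Only numpy, scipy, OpenCV 4.12 (cv2) and the standard library are available. Lean on these libraries where they do the work, as an engineer would, in place of code of your own. Each camera call takes 0.05 s, during which the arm holds its last target. There are 200 camera calls.

## Working session

There is one attempt and no reset: what is moved stays moved. The work goes in short steps, Python scripts to look and compute and a tool call to move; the robot and the scene stay as the last step left them, time stands still between calls to the robot, and variables do not carry over. Pictures are saved under pics/ and viewed, at most 10 in all, crops included, and the job is handed in when it is done.

Besides the shell and the picture viewer there is one more tool, called after "Call:" as a command line: name --argument value ..., lists and objects as JSON in quotes. arm_command: Moves the arm, as the interface text tells. Its arguments: {"type":"object","properties":{"series":{"type":"array"},"hand":{"type":"number"},"squeeze":{"type":"number"}},"required":["series"]}

```bash
mkdir -p pics
cat > h.py <<'E'
from cell import *
import numpy as np, cv2
from scipy.spatial.transform import Rotation as R
def proj(p,P):
    return cv2.projectPoints(np.array(P,float).reshape(-1,1,3),p["rvec"],p["tvec"],p["K"],None)[0].reshape(-1,2)
def tri(p1,u1,p2,u2):
    M=[p["K"]@np.c_[cv2.Rodrigues(np.array(p["rvec"],float))[0],np.array(p["tvec"],float).reshape(3)] for p in (p1,p2)]
    X=cv2.triangulatePoints(M[0],M[1],np.array(u1,float).reshape(2,1),np.array(u2,float).reshape(2,1)).ravel()
    return X[:3]/X[3]
E
python3 - <<'E'
from h import *
np.set_printoptions(precision=3,suppress=True)
s=observe(); print({k:np.round(v,3) for k,v in s.items()})
P={}
for n in ("scene","top"):
    p=read_camera(n);P[n]=p
    cv2.imwrite(f"pics/{n}0.png",p["pixels"])
    for q in "carton_top flap_front_edge flap_back_edge flap_left_edge flap_right_edge keypad key_bar_top key_small_top key_round_top bottle lamp brush_cup gauge_stack carton".split():
        r=mark_of(p,q); print(n,q,[(np.round(d["point"],3),round(d["confidence"],2)) for d in r[:2]])
E
```

```text
{'time': np.float64(0.0), 'qpos': array([ 1.161,  0.343,  1.525, -0.   ,  1.275, -0.146]), 'qvel': array([ 0.   ,  0.   ,  0.   , -0.001, -0.001,  0.002]), 'joint_efforts': array([ -0.002, -43.123, -24.422,   0.072,   0.056,  -0.   ]), 'tool_pos': array([0.137, 0.507, 0.292]), 'tool_rot': array([-3.14 , -0.   ,  2.878]), 'contact_force': array([-0.994, -1.207,  0.061]), 'torque': array([0.033, 0.021, 0.047]), 'grip_force': np.float64(0.0), 'opening': np.float64(0.092)}
scene carton_top [(array([0.547, 0.169, 0.157]), 0.57)]
scene flap_front_edge []
scene flap_back_edge [(array([0.572, 0.164, 0.177]), 0.75)]
scene flap_left_edge [(array([0.559, 0.209, 0.157]), 0.72)]
scene flap_right_edge [(array([0.539, 0.129, 0.158]), 0.69)]
scene keypad [(array([ 0.511, -0.206, -0.001]), 0.96)]
scene key_bar_top [(array([ 0.492, -0.145,  0.052]), 0.68)]
scene key_small_top [(array([ 0.482, -0.209,  0.05 ]), 0.5), (array([0.573, 0.165, 0.18 ]), 0.34)]
scene key_round_top [(array([ 0.478, -0.263,  0.054]), 0.64)]
scene bottle [(array([0.552, 0.169, 0.057]), 0.61), (array([0.752, 0.098, 0.002]), 0.6)]
[... 418 characters left out ...]
back_edge [(array([0.571, 0.16 , 0.177]), 0.58)]
top flap_left_edge [(array([0.557, 0.21 , 0.156]), 0.83)]
top flap_right_edge []
top keypad [(array([ 0.516, -0.208, -0.   ]), 0.93)]
top key_bar_top [(array([ 0.491, -0.149,  0.049]), 0.7)]
top key_small_top [(array([ 0.483, -0.205,  0.048]), 0.42), (array([0.748, 0.099, 0.   ]), 0.3)]
top key_round_top [(array([ 0.477, -0.264,  0.046]), 0.52)]
top bottle [(array([0.749, 0.097, 0.002]), 0.93)]
top lamp [(array([ 0.737,  0.241, -0.002]), 0.57), (array([ 0.492, -0.149,  0.048]), 0.4)]
top brush_cup [(array([ 0.367,  0.217, -0.001]), 0.61)]
top gauge_stack [(array([ 0.382,  0.075, -0.001]), 0.77)]
top carton [(array([0.548, 0.172, 0.054]), 0.8)]
```

View pics/scene0.png

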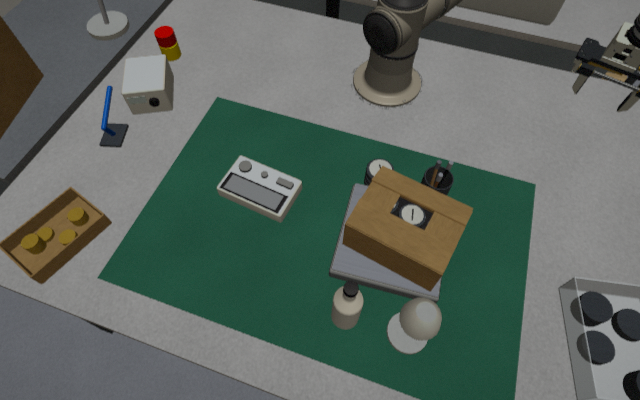

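View pics/top0.png

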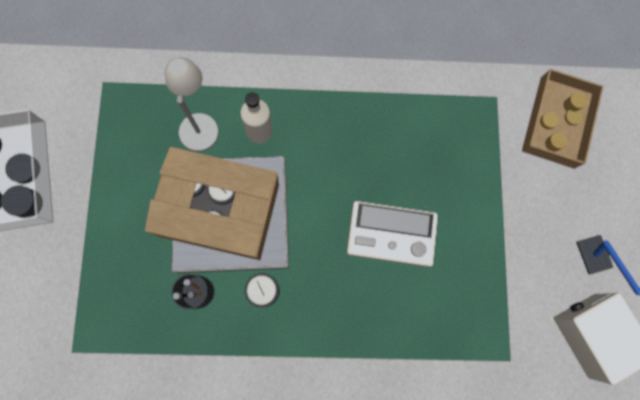

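Scene view: the carton sits at about (410,225), with its long flaps ajar and the gauges visible in the gap. The keypad is at (260,187), the bottle at (348,305) and the lamp at (415,325). The brush cup and gauge stack are on the robot side, at (437,180) and (380,168). The top view agrees: carton (213,203), keypad (393,233) with the bar key at (365,241) and the large round key at (418,249).

Run:
```python
from h import *
import cell
np.set_printoptions(precision=4,suppress=True)
print([k for k in dir(cell) if not k.startswith('_')], getattr(cell,'finger_overhang',None))
from collections import defaultdict
D=defaultdict(list)
for i in range(4):
  for n in ("scene","top"):
    p=read_camera(n)
    for q in "carton_top flap_front_edge flap_back_edge flap_left_edge flap_right_edge key_bar_top key_small_top key_round_top carton keypad".split():
        r=mark_of(p,q)
        if r and r[0]["confidence"]>.4: D[q].append(r[0]["point"])
for q,v in D.items(): print(q,len(v),np.median(v,0),np.std(v,0))
# keypad & platform outline: top-face rectangles
p=read_camera("top")
Rm=cv2.Rodrigues(np.array(p["rvec"],float))[0];t=np.array(p["tvec"],float).reshape(3)
C=-Rm.T@t
def onz(uv,z):
    d=Rm.T@np.linalg.inv(p["K"])@np.r_[uv,1]; return C+d*(z-C[2])/d[2]
print("topcam",C)
for q,z in (("keypad",.04),("carton",.16),("flap_back",.165),("flap_front",.165)):
    r=trace(p,q)
    if not r: print(q,None); continue
    c=max(cv2.findContours(r[0]["pixels"].astype(np.uint8),0,2)[0],key=cv2.contourArea)
    W=np.array([onz(a,z)[:2] for a in c[:,0,:]])
    print(q,r[0]["confidence"],cv2.minAreaRect((W*1000).astype(np.float32)))
```

```text
['IKError', 'boxes_of', 'finger_overhang', 'hand_in', 'mark_of', 'observe', 'read_camera', 'trace'] 0.0655
carton_top 7 [0.5462 0.1701 0.1548] [0.0018 0.0024 0.0015]
flap_front_edge 8 [0.5211 0.1734 0.18  ] [0.0018 0.0018 0.0018]
flap_back_edge 7 [0.5724 0.1605 0.1778] [0.002  0.0021 0.0017]
flap_left_edge 8 [0.5573 0.2083 0.1574] [0.0018 0.0015 0.0013]
flap_right_edge 8 [0.5396 0.13   0.1576] [0.0017 0.0022 0.0018]
key_bar_top 8 [ 0.492  -0.1458  0.0485] [0.0209 0.1173 0.0357]
key_small_top 7 [ 0.4829 -0.2043  0.0498] [0.0328 0.1296 0.0445]
key_round_top 8 [ 0.4779 -0.2629  0.0507] [0.0131 0.1456 0.0425]
carton 7 [0.5489 0.1681 0.0551] [0.0035 0.0019 0.0016]
keypad 8 [ 0.5131 -0.2082  0.0003] [0.0091 0.1112 0.0511]
topcam [ 0.3606 -0.002   1.0898]
keypad 0.87 ((510.19677734375, -205.55697631835938), (194.0670166015625, 125.03314971923828), 83.7140884399414)
carton 0.55 ((545.41259765625, 168.33755493164062), (236.58360290527344, 181.11216735839844), 77.8747329711914)
flap_back 0.88 ((603.7022094726562, 160.49395751953125), (220.5308837890625, 62.03182601928711), 78.03009796142578)
flap_front 0.66 ((494.6289978027344, 183.30316162109375), (220.95364379882812, 63.877532958984375), 78.53553771972656)
```

```bash
cat >> h.py <<'E'
CAR=(np.array([.547,.169]),np.radians(-12.3)); KEY=(np.array([.5115,-.207]),np.radians(-6.5))
OH=.0655
def plan(wps,frame=CAR,yaw=180):
    """wps: (fx mm, fy mm, tip z mm, tiltdir deg in frame, tilt deg); prints rows from the present pose"""
    s=observe(); p0=np.array(s["tool_pos"]); R0=R.from_euler("xyz",s["tool_rot"])
    c,a=frame
    for fx,fy,z,td,tilt in wps:
        d=np.radians(td)
        ax=np.array([np.sin(d),-np.cos(d),0])   # tips the downward z towards direction td
        Rw=R.from_euler("z",a)*R.from_rotvec(ax*np.radians(tilt))*R.from_euler("z",yaw,degrees=True)*R.from_euler("x",180,degrees=True)
        tip=np.r_[c+R.from_euler("z",a).as_matrix()[:2,:2]@np.array([fx,fy])/1000,z/1000]
        p=tip-OH*Rw.as_matrix()[:,2]
        sh=R0.inv().apply(p-p0)*1000; rv=(R0.inv()*Rw).as_rotvec(degrees=True)
        print('{"x":%.0f,"y":%.0f,"z":%.0f,"rx":%.1f,"ry":%.1f,"rz":%.1f}'%(*sh,*rv), "z-axis",np.round(Rw.as_matrix()[:,2],2))
E
python3 -c "
from h import *
plan([(8,-12,240,0,20),(8,-12,150,0,20)])"
```

```text
{"x":-470,"y":-232,"z":-9,"rx":-0.5,"ry":-20.0,"rz":-2.8} z-axis [ 0.33 -0.07 -0.94]
{"x":-470,"y":-232,"z":81,"rx":-0.5,"ry":-20.0,"rz":-2.8} z-axis [ 0.33 -0.07 -0.94]
```

Call:
arm_command --series '[{"x": -100,"y": -50,"z": -20},{"x": -470,"y": -232,"z": -20,"rx": -0.5,"ry": -20,"rz": -2.8},{"x": -470,"y": -232,"z": -20,"rx": -0.5,"ry": -20,"rz": -2.8},{"x": -470,"y": -232,"z": -20,"rx": -0.5,"ry": -20,"rz": -2.8},{"x": -470,"y": -232,"z": -20,"rx": -0.5,"ry": -20,"rz": -2.8},{"x": -470,"y": -232,"z": -20,"rx": -0.5,"ry": -20,"rz": -2.8},{"x": -470,"y": -232,"z": -20,"rx": -0.5,"ry": -20,"rz": -2.8},{"x": -470,"y": -232,"z": -20,"rx": -0.5,"ry": -20,"rz": -2.8},{"x": -470,"y": -232,"z": -20,"rx": -0.5,"ry": -20,"rz": -2.8},{"x": -470,"y": -232,"z": -20,"rx": -0.5,"ry": -20,"rz": -2.8},{"x": -470,"y": -232,"z": -20,"rx": -0.5,"ry": -20,"rz": -2.8},{"x": -470,"y": -232,"z": -20,"rx": -0.5,"ry": -20,"rz": -2.8},{"x": -470,"y": -232,"z": -20,"rx": -0.5,"ry": -20,"rz": -2.8},{"x": -470,"y": -232,"z": -20,"rx": -0.5,"ry": -20,"rz": -2.8},{"x": -470,"y": -232,"z": -20,"rx": -0.5,"ry": -20,"rz": -2.8},{"x": -470,"y": -232,"z": -20,"rx": -0.5,"ry": -20,"rz": -2.8}]' --hand 0 --squeeze 10

```text
invalid input
```

Run:
```python
from h import *
s=observe(); print(s["time"],s["tool_pos"],s["contact_force"],s["opening"])
th=np.radians([20,35,50,65,80,90])
arc=[(85-62*np.cos(t)+3+1*i,-12-2*i,160+62*np.sin(t)-29,0,20) for i,t in enumerate(th)]
plan([(8,-12,235,0,20),(8,-12,150,0,20)]+arc+[(96,-25,182,0,20),(70,-25,195,0,20),(40,-25,245,0,20)])
p=read_camera("wrist"); cv2.imwrite("pics/w1.png",p["pixels"])
```

```text
6.15 [0.13688353 0.50685027 0.29227202] [ 0.8977116   0.41279957 -0.50569221] 0.09206828399538285
{"x":-470,"y":-232,"z":-4,"rx":-0.5,"ry":-20.0,"rz":-2.8} z-axis [ 0.33 -0.07 -0.94]
{"x":-470,"y":-232,"z":81,"rx":-0.5,"ry":-20.0,"rz":-2.8} z-axis [ 0.33 -0.07 -0.94]
{"x":-492,"y":-231,"z":78,"rx":-0.5,"ry":-20.0,"rz":-2.8} z-axis [ 0.33 -0.07 -0.94]
{"x":-501,"y":-232,"z":64,"rx":-0.5,"ry":-20.0,"rz":-2.8} z-axis [ 0.33 -0.07 -0.94]
{"x":-513,"y":-234,"z":52,"rx":-0.5,"ry":-20.0,"rz":-2.8} z-axis [ 0.33 -0.07 -0.94]
{"x":-527,"y":-235,"z":44,"rx":-0.5,"ry":-20.0,"rz":-2.8} z-axis [ 0.33 -0.07 -0.94]
{"x":-544,"y":-236,"z":39,"rx":-0.5,"ry":-20.0,"rz":-2.8} z-axis [ 0.33 -0.07 -0.94]
{"x":-556,"y":-238,"z":38,"rx":-0.5,"ry":-20.0,"rz":-2.8} z-axis [ 0.33 -0.07 -0.94]
{"x":-559,"y":-241,"z":49,"rx":-0.5,"ry":-20.0,"rz":-2.8} z-axis [ 0.33 -0.07 -0.94]
{"x":-533,"y":-242,"z":36,"rx":-0.5,"ry":-20.0,"rz":-2.8} z-axis [ 0.33 -0.07 -0.94]
{"x":-503,"y":-243,"z":-14,"rx":-0.5,"ry":-20.0,"rz":-2.8} z-axis [ 0.33 -0.07 -0.94]
```

View pics/w1.png

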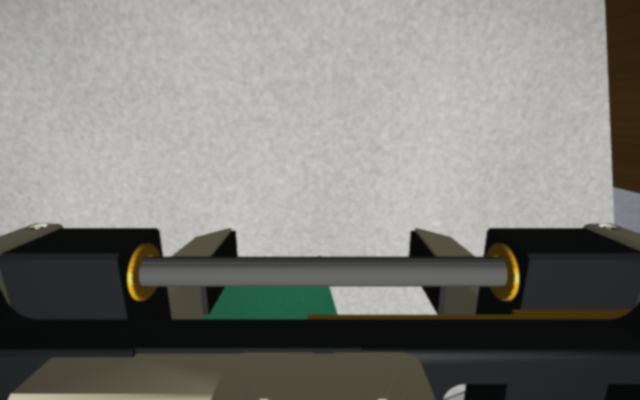

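The wrist picture shows the open fingers at (200,270) and (450,270) over bare bench, so the arm hasn't moved. The call was refused, so I'll try again with all six keys in every row.

Call:
arm_command --series '[{"x": -100,"y": -50,"z": -20,"rx": 0,"ry": 0,"rz": 0},{"x": -470,"y": -232,"z": -20,"rx": -0.5,"ry": -20,"rz": -2.8},{"x": -470,"y": -232,"z": -20,"rx": -0.5,"ry": -20,"rz": -2.8},{"x": -470,"y": -232,"z": -20,"rx": -0.5,"ry": -20,"rz": -2.8},{"x": -470,"y": -232,"z": -20,"rx": -0.5,"ry": -20,"rz": -2.8},{"x": -470,"y": -232,"z": -20,"rx": -0.5,"ry": -20,"rz": -2.8},{"x": -470,"y": -232,"z": -20,"rx": -0.5,"ry": -20,"rz": -2.8},{"x": -470,"y": -232,"z": -20,"rx": -0.5,"ry": -20,"rz": -2.8},{"x": -470,"y": -232,"z": -20,"rx": -0.5,"ry": -20,"rz": -2.8},{"x": -470,"y": -232,"z": -20,"rx": -0.5,"ry": -20,"rz": -2.8},{"x": -470,"y": -232,"z": -20,"rx": -0.5,"ry": -20,"rz": -2.8},{"x": -470,"y": -232,"z": -20,"rx": -0.5,"ry": -20,"rz": -2.8},{"x": -470,"y": -232,"z": -20,"rx": -0.5,"ry": -20,"rz": -2.8},{"x": -470,"y": -232,"z": -20,"rx": -0.5,"ry": -20,"rz": -2.8},{"x": -470,"y": -232,"z": -20,"rx": -0.5,"ry": -20,"rz": -2.8},{"x": -470,"y": -232,"z": -20,"rx": -0.5,"ry": -20,"rz": -2.8}]' --hand 0 --squeeze 10

```text
time: 7.8
tool_pos: [0.5295, 0.1613, 0.3124]
tool_rot: [3.141, 0.349, 2.929]
contact_force: [0.1, -1.0, 0.7]
opening: 0.0003
grip_force: 0.0
```

```bash
cat > longflap.py <<'E'
from h import *
import sys
def long(sgn,pre=()):
    td=0 if sgn>0 else 180
    th=np.radians([20,35,50,65,80,90])
    arc=[(sgn*(85-62*np.cos(t)+3+i),-12-2*i,160+62*np.sin(t)-29,td,20) for i,t in enumerate(th)]
    plan(list(pre)+[(sgn*8,-12,235,td,20),(sgn*8,-12,150,td,20)]+arc+[(sgn*96,-25,182,td,20),(sgn*70,-25,195,td,20),(sgn*40,-25,245,td,20)])
E
python3 -c "
from longflap import *
long(1)"
```

```text
{"x":4,"y":-1,"z":15,"rx":0.1,"ry":0.0,"rz":0.1} z-axis [ 0.33 -0.07 -0.94]
{"x":34,"y":-1,"z":95,"rx":0.1,"ry":0.0,"rz":0.1} z-axis [ 0.33 -0.07 -0.94]
{"x":12,"y":-1,"z":101,"rx":0.1,"ry":0.0,"rz":0.1} z-axis [ 0.33 -0.07 -0.94]
{"x":-1,"y":-3,"z":90,"rx":0.1,"ry":0.0,"rz":0.1} z-axis [ 0.33 -0.07 -0.94]
{"x":-16,"y":-5,"z":83,"rx":0.1,"ry":0.0,"rz":0.1} z-axis [ 0.33 -0.07 -0.94]
{"x":-33,"y":-7,"z":80,"rx":0.1,"ry":0.0,"rz":0.1} z-axis [ 0.33 -0.07 -0.94]
{"x":-50,"y":-9,"z":81,"rx":0.1,"ry":0.0,"rz":0.1} z-axis [ 0.33 -0.07 -0.94]
{"x":-61,"y":-11,"z":84,"rx":0.1,"ry":0.0,"rz":0.1} z-axis [ 0.33 -0.07 -0.94]
{"x":-60,"y":-14,"z":95,"rx":0.1,"ry":0.0,"rz":0.1} z-axis [ 0.33 -0.07 -0.94]
{"x":-40,"y":-14,"z":74,"rx":0.1,"ry":0.0,"rz":0.1} z-axis [ 0.33 -0.07 -0.94]
{"x":-29,"y":-14,"z":17,"rx":0.1,"ry":0.0,"rz":0.1} z-axis [ 0.33 -0.07 -0.94]
```

Call:
arm_command --series '[{"x": 4,"y": -1,"z": 15,"rx": 0,"ry": 0,"rz": 0},{"x": 20,"y": -1,"z": 55,"rx": 0,"ry": 0,"rz": 0},{"x": 34,"y": -1,"z": 95,"rx": 0,"ry": 0,"rz": 0},{"x": 34,"y": -1,"z": 95,"rx": 0,"ry": 0,"rz": 0},{"x": 22,"y": -1,"z": 98,"rx": 0,"ry": 0,"rz": 0},{"x": 12,"y": -1,"z": 100,"rx": 0,"ry": 0,"rz": 0},{"x": 6,"y": -2,"z": 95,"rx": 0,"ry": 0,"rz": 0},{"x": -1,"y": -3,"z": 90,"rx": 0,"ry": 0,"rz": 0},{"x": -8,"y": -4,"z": 86,"rx": 0,"ry": 0,"rz": 0},{"x": -16,"y": -5,"z": 83,"rx": 0,"ry": 0,"rz": 0},{"x": -24,"y": -6,"z": 81,"rx": 0,"ry": 0,"rz": 0},{"x": -33,"y": -7,"z": 80,"rx": 0,"ry": 0,"rz": 0},{"x": -41,"y": -8,"z": 80,"rx": 0,"ry": 0,"rz": 0},{"x": -50,"y": -9,"z": 81,"rx": 0,"ry": 0,"rz": 0},{"x": -56,"y": -10,"z": 83,"rx": 0,"ry": 0,"rz": 0},{"x": -61,"y": -11,"z": 86,"rx": 0,"ry": 0,"rz": 0},{"x": -61,"y": -13,"z": 91,"rx": 0,"ry": 0,"rz": 0},{"x": -60,"y": -14,"z": 95,"rx": 0,"ry": 0,"rz": 0},{"x": -60,"y": -14,"z": 95,"rx": 0,"ry": 0,"rz": 0},{"x": -60,"y": -14,"z": 95,"rx": 0,"ry": 0,"rz": 0}]'

```text
time: 9.8
tool_pos: [0.6137, 0.1278, 0.2432]
tool_rot: [-3.142, 0.349, 2.927]
contact_force: [0.1, 0.1, -0.4]
opening: 0.0006
grip_force: 0.0
```

Run:
```python
from h import *
p=read_camera("scene"); cv2.imwrite("pics/s2.png",cv2.resize(p["pixels"][130:370,290:550],None,fx=2.3,fy=2.3))
print([ (np.round(d["point"],3),d["confidence"]) for d in mark_of(p,"flap_back_edge")[:2]])
plan([(70,-25,195,0,20),(40,-20,245,0,20),(-8,-12,245,180,20)])
```

```text
[(array([0.676, 0.144, 0.21 ]), 0.68), (array([0.525, 0.171, 0.181]), 0.47)]
{"x":20,"y":1,"z":-21,"rx":0.0,"ry":0.0,"rz":0.0} z-axis [ 0.33 -0.07 -0.94]
{"x":32,"y":6,"z":-79,"rx":0.0,"ry":0.0,"rz":0.0} z-axis [ 0.33 -0.07 -0.94]
{"x":35,"y":14,"z":-80,"rx":0.0,"ry":40.0,"rz":0.0} z-axis [-0.33  0.07 -0.94]
```

View pics/s2.png

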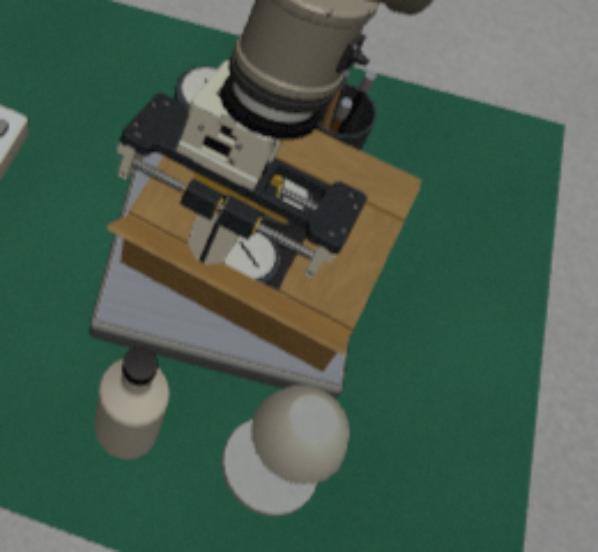

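The back flap is wide open and leaning outward; its outer face runs from (110,230) to (335,370). The lamp, bottle and front things are untouched. Next is the front flap.

Call:
arm_command --series '[{"x": 20,"y": 1,"z": -21,"rx": 0,"ry": 0,"rz": 0},{"x": 28,"y": 4,"z": -60,"rx": 0,"ry": 0,"rz": 0},{"x": 32,"y": 6,"z": -79,"rx": 0,"ry": 0,"rz": 0},{"x": 35,"y": 14,"z": -80,"rx": 0,"ry": 40,"rz": 0},{"x": 35,"y": 14,"z": -80,"rx": 0,"ry": 40,"rz": 0},{"x": 35,"y": 14,"z": -80,"rx": 0,"ry": 40,"rz": 0},{"x": 35,"y": 14,"z": -80,"rx": 0,"ry": 40,"rz": 0},{"x": 35,"y": 14,"z": -80,"rx": 0,"ry": 40,"rz": 0},{"x": 35,"y": 14,"z": -80,"rx": 0,"ry": 40,"rz": 0},{"x": 35,"y": 14,"z": -80,"rx": 0,"ry": 40,"rz": 0}]'

```text
time: 10.9
tool_pos: [0.5583, 0.1542, 0.3062]
tool_rot: [-3.142, -0.347, 2.927]
contact_force: [0.2, 0.1, 0.4]
opening: 0.0005
grip_force: 0.0
```

```bash
python3 -c "
from longflap import *
long(-1)"
```

```text
{"x":-3,"y":0,"z":9,"rx":-0.0,"ry":0.1,"rz":0.0} z-axis [-0.33  0.07 -0.94]
{"x":-32,"y":0,"z":89,"rx":-0.0,"ry":0.1,"rz":0.0} z-axis [-0.33  0.07 -0.94]
{"x":-11,"y":0,"z":94,"rx":-0.0,"ry":0.1,"rz":0.0} z-axis [-0.33  0.07 -0.94]
{"x":2,"y":-2,"z":84,"rx":-0.0,"ry":0.1,"rz":0.0} z-axis [-0.33  0.07 -0.94]
{"x":17,"y":-4,"z":76,"rx":-0.0,"ry":0.1,"rz":0.0} z-axis [-0.33  0.07 -0.94]
{"x":34,"y":-6,"z":73,"rx":-0.0,"ry":0.1,"rz":0.0} z-axis [-0.33  0.07 -0.94]
{"x":51,"y":-8,"z":74,"rx":-0.0,"ry":0.1,"rz":0.0} z-axis [-0.33  0.07 -0.94]
{"x":62,"y":-10,"z":77,"rx":-0.0,"ry":0.1,"rz":0.0} z-axis [-0.33  0.07 -0.94]
{"x":61,"y":-13,"z":89,"rx":-0.0,"ry":0.1,"rz":0.0} z-axis [-0.33  0.07 -0.94]
{"x":41,"y":-13,"z":68,"rx":-0.0,"ry":0.1,"rz":0.0} z-axis [-0.33  0.07 -0.94]
{"x":30,"y":-13,"z":10,"rx":-0.0,"ry":0.1,"rz":0.0} z-axis [-0.33  0.07 -0.94]
```

Call:
arm_command --series '[{"x": -3,"y": 0,"z": 9,"rx": 0,"ry": 0,"rz": 0},{"x": -20,"y": 0,"z": 50,"rx": 0,"ry": 0,"rz": 0},{"x": -32,"y": 0,"z": 89,"rx": 0,"ry": 0,"rz": 0},{"x": -32,"y": 0,"z": 89,"rx": 0,"ry": 0,"rz": 0},{"x": -21,"y": 0,"z": 92,"rx": 0,"ry": 0,"rz": 0},{"x": -11,"y": 0,"z": 94,"rx": 0,"ry": 0,"rz": 0},{"x": -5,"y": -1,"z": 89,"rx": 0,"ry": 0,"rz": 0},{"x": 2,"y": -2,"z": 84,"rx": 0,"ry": 0,"rz": 0},{"x": 9,"y": -3,"z": 80,"rx": 0,"ry": 0,"rz": 0},{"x": 17,"y": -4,"z": 76,"rx": 0,"ry": 0,"rz": 0},{"x": 25,"y": -5,"z": 74,"rx": 0,"ry": 0,"rz": 0},{"x": 34,"y": -6,"z": 73,"rx": 0,"ry": 0,"rz": 0},{"x": 42,"y": -7,"z": 73,"rx": 0,"ry": 0,"rz": 0},{"x": 51,"y": -8,"z": 74,"rx": 0,"ry": 0,"rz": 0},{"x": 57,"y": -9,"z": 76,"rx": 0,"ry": 0,"rz": 0},{"x": 62,"y": -10,"z": 79,"rx": 0,"ry": 0,"rz": 0},{"x": 62,"y": -12,"z": 84,"rx": 0,"ry": 0,"rz": 0},{"x": 61,"y": -13,"z": 89,"rx": 0,"ry": 0,"rz": 0},{"x": 61,"y": -13,"z": 89,"rx": 0,"ry": 0,"rz": 0},{"x": 61,"y": -13,"z": 89,"rx": 0,"ry": 0,"rz": 0}]'

```text
time: 12.9
tool_pos: [0.4696, 0.1601, 0.2435]
tool_rot: [-3.141, -0.35, 2.927]
contact_force: [-0.0, -0.6, -0.2]
opening: 0.0007
grip_force: 0.0
```

Run:
```python
from h import *
p=read_camera("top")
for q in ("flap_front_edge","flap_back_edge"): print([ (np.round(d["point"],3),d["confidence"]) for d in mark_of(p,q)[:2]])
plan([(-70,-25,195,180,20),(-40,-15,250,180,20)])
for y in (90,-90): print(y);plan([(0,18,250,90,25)],yaw=y)
print(observe()["qpos"])
```

```text
[]
[]
{"x":-20,"y":0,"z":-21,"rx":0.0,"ry":-0.0,"rz":0.0} z-axis [-0.33  0.07 -0.94]
{"x":-29,"y":10,"z":-83,"rx":0.0,"ry":-0.0,"rz":0.0} z-axis [-0.33  0.07 -0.94]
90
{"x":-47,"y":15,"z":-87,"rx":-34.4,"ry":3.9,"rz":83.2} z-axis [ 0.09  0.41 -0.91]
-90
{"x":-47,"y":15,"z":-87,"rx":-4.0,"ry":-35.2,"rz":-91.8} z-axis [ 0.09  0.41 -0.91]
[ 0.11647387  0.48278035  1.48625914  0.11177742  1.50445922 -1.26595912]
```

Call:
arm_command --series '[{"x": -20,"y": 0,"z": -21,"rx": 0,"ry": 0,"rz": 0},{"x": -25,"y": 5,"z": -60,"rx": 0,"ry": 0,"rz": 0},{"x": -29,"y": 10,"z": -90,"rx": 0,"ry": 0,"rz": 0},{"x": -47,"y": 15,"z": -87,"rx": -34.4,"ry": 3.9,"rz": 83.2},{"x": -47,"y": 15,"z": -87,"rx": -34.4,"ry": 3.9,"rz": 83.2},{"x": -47,"y": 15,"z": -87,"rx": -34.4,"ry": 3.9,"rz": 83.2},{"x": -47,"y": 15,"z": -87,"rx": -34.4,"ry": 3.9,"rz": 83.2},{"x": -47,"y": 15,"z": -87,"rx": -34.4,"ry": 3.9,"rz": 83.2},{"x": -47,"y": 15,"z": -87,"rx": -34.4,"ry": 3.9,"rz": 83.2},{"x": -47,"y": 15,"z": -87,"rx": -34.4,"ry": 3.9,"rz": 83.2},{"x": -47,"y": 15,"z": -87,"rx": -34.4,"ry": 3.9,"rz": 83.2},{"x": -47,"y": 15,"z": -87,"rx": -34.4,"ry": 3.9,"rz": 83.2},{"x": -47,"y": 15,"z": -87,"rx": -34.4,"ry": 3.9,"rz": 83.2},{"x": -47,"y": 15,"z": -87,"rx": -34.4,"ry": 3.9,"rz": 83.2},{"x": -47,"y": 15,"z": -87,"rx": -34.4,"ry": 3.9,"rz": 83.2},{"x": -47,"y": 15,"z": -87,"rx": -34.4,"ry": 3.9,"rz": 83.2}]'

```text
time: 14.65
tool_pos: [0.545, 0.1591, 0.3098]
tool_rot: [3.141, -0.435, 1.359]
contact_force: [0.2, 0.2, -0.2]
opening: 0.0006
grip_force: 0.0
```

```bash
cat > shortflap.py <<'E'
from h import *
def short(sgn):
    td=90*sgn; T=25
    # tip under the edge (edge at y=40, underside 155): face at edge height is tip + 10.5 - (155-z)*tan25
    th=np.radians([0,8,18,30,45,60,75,88])
    arc=[(0,sgn*(110-70*np.cos(t)-4.5+min(i,3)*1.0),155+70*np.sin(t)-(14 if i<4 else 20),td,T) for i,t in enumerate(th)]
    plan([(0,sgn*18,190,td,T),(0,sgn*18,141,td,T)]+arc+[(0,sgn*121,178,td,T),(0,sgn*100,190,td,T),(0,sgn*60,250,td,T)],yaw=90)
E
python3 - <<'E'
from shortflap import *
s=observe(); print(s["tool_pos"],s["tool_rot"],s["qpos"])
p=read_camera("scene"); cv2.imwrite("pics/s3.png",cv2.resize(p["pixels"][130:370,290:550],None,fx=2.3,fy=2.3))
for q in ("flap_front_edge","flap_back_edge","flap_left_edge","flap_right_edge"): print(q,[ (np.round(d["point"],3),d["confidence"]) for d in mark_of(p,q)[:1]])
short(1)
E
```

```text
[0.54500592 0.15914131 0.30981067] [ 3.14128766 -0.43549886  1.35859828] [-0.04107147  0.3476052   1.53297616  0.45878181  1.21844523  0.01964986]
flap_front_edge [(array([0.422, 0.192, 0.205]), 0.59)]
flap_back_edge [(array([0.674, 0.142, 0.208]), 0.72)]
flap_left_edge [(array([0.558, 0.209, 0.157]), 0.84)]
flap_right_edge [(array([0.541, 0.132, 0.156]), 0.79)]
{"x":-25,"y":-0,"z":55,"rx":-0.0,"ry":0.0,"rz":0.0} z-axis [ 0.09  0.41 -0.91]
{"x":-46,"y":-0,"z":99,"rx":-0.0,"ry":0.0,"rz":0.0} z-axis [ 0.09  0.41 -0.91]
{"x":-30,"y":-0,"z":106,"rx":-0.0,"ry":0.0,"rz":0.0} z-axis [ 0.09  0.41 -0.91]
{"x":-24,"y":-0,"z":98,"rx":-0.0,"ry":0.0,"rz":0.0} z-axis [ 0.09  0.41 -0.91]
{"x":-16,"y":-0,"z":89,"rx":-0.0,"ry":0.0,"rz":0.0} z-axis [ 0.09  0.41 -0.91]
{"x":-4,"y":-0,"z":80,"rx":-0.0,"ry":0.0,"rz":0.0} z-axis [ 0.09  0.41 -0.91]
{"x":10,"y":-0,"z":77,"rx":-0.0,"ry":0.0,"rz":0.0} z-axis [ 0.09  0.41 -0.91]
{"x":28,"y":-0,"z":73,"rx":-0.0,"ry":0.0,"rz":0.0} z-axis [ 0.09  0.41 -0.91]
{"x":46,"y":-0,"z":74,"rx":-0.0,"ry":0.0,"rz":0.0} z-axis [ 0.09  0.41 -0.91]
{"x":61,"y":-0,"z":78,"rx":-0.0,"ry":0.0,"rz":0.0} z-axis [ 0.09  0.41 -0.91]
{"x":63,"y":-0,"z":109,"rx":-0.0,"ry":0.0,"rz":0.0} z-axis [ 0.09  0.41 -0.91]
{"x":49,"y":-0,"z":89,"rx":-0.0,"ry":0.0,"rz":0.0} z-axis [ 0.09  0.41 -0.91]
{"x":38,"y":-0,"z":18,"rx":-0.0,"ry":0.0,"rz":0.0} z-axis [ 0.09  0.41 -0.91]
```

View pics/s3.png

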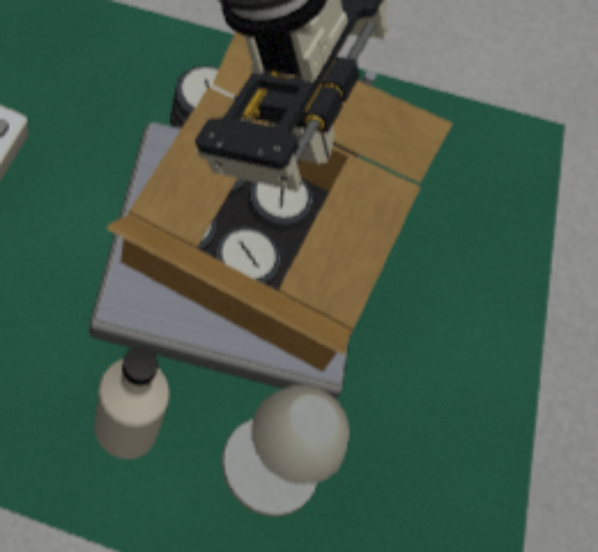

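Both long flaps lean well out: the front one's inner face is at about (400,140), and its edge measures 0.205 m high. The short flaps are flat at (180,180) and (350,230). Now I'll open the left short flap, hooking a little deeper under its edge.

```bash
sed -i 's/-4.5+min(i,3)\*1.0/-1+min(i,3)*1.0/; s/(14 if i<4 else 20)/20/; s/sgn\*18,141/sgn*18,135/' shortflap.py; python3 -c "
from shortflap import *
short(1)"
```

```text
{"x":-25,"y":-0,"z":55,"rx":-0.0,"ry":0.0,"rz":0.0} z-axis [ 0.09  0.41 -0.91]
{"x":-48,"y":-0,"z":104,"rx":-0.0,"ry":0.0,"rz":0.0} z-axis [ 0.09  0.41 -0.91]
{"x":-29,"y":-0,"z":113,"rx":-0.0,"ry":0.0,"rz":0.0} z-axis [ 0.09  0.41 -0.91]
{"x":-24,"y":-0,"z":105,"rx":-0.0,"ry":0.0,"rz":0.0} z-axis [ 0.09  0.41 -0.91]
{"x":-15,"y":-0,"z":96,"rx":-0.0,"ry":0.0,"rz":0.0} z-axis [ 0.09  0.41 -0.91]
{"x":-3,"y":-0,"z":87,"rx":-0.0,"ry":0.0,"rz":0.0} z-axis [ 0.09  0.41 -0.91]
{"x":13,"y":-0,"z":78,"rx":-0.0,"ry":0.0,"rz":0.0} z-axis [ 0.09  0.41 -0.91]
{"x":31,"y":-0,"z":74,"rx":-0.0,"ry":0.0,"rz":0.0} z-axis [ 0.09  0.41 -0.91]
{"x":49,"y":-0,"z":75,"rx":-0.0,"ry":0.0,"rz":0.0} z-axis [ 0.09  0.41 -0.91]
{"x":64,"y":-0,"z":80,"rx":-0.0,"ry":0.0,"rz":0.0} z-axis [ 0.09  0.41 -0.91]
{"x":63,"y":-0,"z":109,"rx":-0.0,"ry":0.0,"rz":0.0} z-axis [ 0.09  0.41 -0.91]
{"x":49,"y":-0,"z":89,"rx":-0.0,"ry":0.0,"rz":0.0} z-axis [ 0.09  0.41 -0.91]
{"x":38,"y":-0,"z":18,"rx":-0.0,"ry":0.0,"rz":0.0} z-axis [ 0.09  0.41 -0.91]
```

Call:
arm_command --series '[{"x": -25,"y": 0,"z": 55,"rx": 0,"ry": 0,"rz": 0},{"x": -48,"y": 0,"z": 104,"rx": 0,"ry": 0,"rz": 0},{"x": -48,"y": 0,"z": 104,"rx": 0,"ry": 0,"rz": 0},{"x": -38,"y": 0,"z": 109,"rx": 0,"ry": 0,"rz": 0},{"x": -29,"y": 0,"z": 113,"rx": 0,"ry": 0,"rz": 0},{"x": -24,"y": 0,"z": 105,"rx": 0,"ry": 0,"rz": 0},{"x": -15,"y": 0,"z": 96,"rx": 0,"ry": 0,"rz": 0},{"x": -9,"y": 0,"z": 91,"rx": 0,"ry": 0,"rz": 0},{"x": -3,"y": 0,"z": 87,"rx": 0,"ry": 0,"rz": 0},{"x": 5,"y": 0,"z": 82,"rx": 0,"ry": 0,"rz": 0},{"x": 13,"y": 0,"z": 78,"rx": 0,"ry": 0,"rz": 0},{"x": 22,"y": 0,"z": 76,"rx": 0,"ry": 0,"rz": 0},{"x": 31,"y": 0,"z": 74,"rx": 0,"ry": 0,"rz": 0},{"x": 40,"y": 0,"z": 74,"rx": 0,"ry": 0,"rz": 0},{"x": 49,"y": 0,"z": 75,"rx": 0,"ry": 0,"rz": 0},{"x": 57,"y": 0,"z": 78,"rx": 0,"ry": 0,"rz": 0},{"x": 64,"y": 0,"z": 82,"rx": 0,"ry": 0,"rz": 0},{"x": 64,"y": 0,"z": 96,"rx": 0,"ry": 0,"rz": 0},{"x": 63,"y": 0,"z": 109,"rx": 0,"ry": 0,"rz": 0},{"x": 63,"y": 0,"z": 109,"rx": 0,"ry": 0,"rz": 0}]'

```text
time: 16.9
tool_pos: [0.5659, 0.2602, 0.2344]
tool_rot: [-3.136, -0.434, 1.355]
contact_force: [-0.3, -0.4, -0.3]
opening: 0.0007
grip_force: 0.0
```

Run:
```python
from h import *
plan([(0,100,190,90,25),(0,60,260,90,25)],yaw=90); plan([(0,-18,260,-90,25)],yaw=90)
p=read_camera("scene")
print([ (np.round(d["point"],3),d["confidence"]) for d in mark_of(p,"flap_left_edge")[:2]])
```

```text
{"x":-13,"y":1,"z":-22,"rx":-0.3,"ry":0.1,"rz":-0.1} z-axis [ 0.09  0.41 -0.91]
{"x":-19,"y":1,"z":-103,"rx":-0.3,"ry":0.1,"rz":-0.1} z-axis [ 0.09  0.41 -0.91]
{"x":-40,"y":1,"z":-112,"rx":-0.3,"ry":-49.9,"rz":0.0} z-axis [-0.09 -0.41 -0.91]
[(array([0.582, 0.326, 0.204]), 0.96)]
```

Call:
arm_command --series '[{"x": -13,"y": 1,"z": -22,"rx": 0,"ry": 0,"rz": 0},{"x": -16,"y": 1,"z": -62,"rx": 0,"ry": 0,"rz": 0},{"x": -19,"y": 1,"z": -103,"rx": 0,"ry": 0,"rz": 0},{"x": -40,"y": 1,"z": -112,"rx": -0.3,"ry": -50,"rz": 0},{"x": -40,"y": 1,"z": -112,"rx": -0.3,"ry": -50,"rz": 0},{"x": -40,"y": 1,"z": -112,"rx": -0.3,"ry": -50,"rz": 0},{"x": -40,"y": 1,"z": -112,"rx": -0.3,"ry": -50,"rz": 0},{"x": -40,"y": 1,"z": -112,"rx": -0.3,"ry": -50,"rz": 0},{"x": -40,"y": 1,"z": -112,"rx": -0.3,"ry": -50,"rz": 0},{"x": -40,"y": 1,"z": -112,"rx": -0.3,"ry": -50,"rz": 0},{"x": -40,"y": 1,"z": -112,"rx": -0.3,"ry": -50,"rz": 0}]'

```text
time: 18.1
tool_pos: [0.5502, 0.1784, 0.3216]
tool_rot: [3.137, 0.434, 1.355]
contact_force: [0.6, 0.2, 0.5]
opening: 0.0004
grip_force: 0.0
```

```bash
python3 -c "
from shortflap import *
short(-1); print(observe()['qpos'])"
```

```text
{"x":30,"y":-1,"z":66,"rx":0.2,"ry":-0.1,"rz":-0.1} z-axis [-0.09 -0.41 -0.91]
{"x":53,"y":-2,"z":116,"rx":0.2,"ry":-0.1,"rz":-0.1} z-axis [-0.09 -0.41 -0.91]
{"x":34,"y":-2,"z":124,"rx":0.2,"ry":-0.1,"rz":-0.1} z-axis [-0.09 -0.41 -0.91]
{"x":29,"y":-2,"z":116,"rx":0.2,"ry":-0.1,"rz":-0.1} z-axis [-0.09 -0.41 -0.91]
{"x":20,"y":-2,"z":107,"rx":0.2,"ry":-0.1,"rz":-0.1} z-axis [-0.09 -0.41 -0.91]
{"x":8,"y":-2,"z":98,"rx":0.2,"ry":-0.1,"rz":-0.1} z-axis [-0.09 -0.41 -0.91]
{"x":-8,"y":-1,"z":89,"rx":0.2,"ry":-0.1,"rz":-0.1} z-axis [-0.09 -0.41 -0.91]
{"x":-26,"y":-1,"z":85,"rx":0.2,"ry":-0.1,"rz":-0.1} z-axis [-0.09 -0.41 -0.91]
{"x":-44,"y":-1,"z":86,"rx":0.2,"ry":-0.1,"rz":-0.1} z-axis [-0.09 -0.41 -0.91]
{"x":-59,"y":-1,"z":91,"rx":0.2,"ry":-0.1,"rz":-0.1} z-axis [-0.09 -0.41 -0.91]
{"x":-58,"y":-2,"z":120,"rx":0.2,"ry":-0.1,"rz":-0.1} z-axis [-0.09 -0.41 -0.91]
{"x":-44,"y":-1,"z":100,"rx":0.2,"ry":-0.1,"rz":-0.1} z-axis [-0.09 -0.41 -0.91]
{"x":-33,"y":-1,"z":29,"rx":0.2,"ry":-0.1,"rz":-0.1} z-axis [-0.09 -0.41 -0.91]
[ 0.33862519  0.55090986  1.17183554 -0.36944837  1.64865248  0.567444  ]
```

Call:
arm_command --series '[{"x": 30,"y": -1,"z": 66,"rx": 0,"ry": 0,"rz": 0},{"x": 53,"y": -2,"z": 116,"rx": 0,"ry": 0,"rz": 0},{"x": 53,"y": -2,"z": 116,"rx": 0,"ry": 0,"rz": 0},{"x": 43,"y": -2,"z": 120,"rx": 0,"ry": 0,"rz": 0},{"x": 34,"y": -2,"z": 124,"rx": 0,"ry": 0,"rz": 0},{"x": 29,"y": -2,"z": 116,"rx": 0,"ry": 0,"rz": 0},{"x": 20,"y": -2,"z": 107,"rx": 0,"ry": 0,"rz": 0},{"x": 14,"y": -2,"z": 102,"rx": 0,"ry": 0,"rz": 0},{"x": 8,"y": -2,"z": 98,"rx": 0,"ry": 0,"rz": 0},{"x": 0,"y": -2,"z": 93,"rx": 0,"ry": 0,"rz": 0},{"x": -8,"y": -1,"z": 89,"rx": 0,"ry": 0,"rz": 0},{"x": -17,"y": -1,"z": 87,"rx": 0,"ry": 0,"rz": 0},{"x": -26,"y": -1,"z": 85,"rx": 0,"ry": 0,"rz": 0},{"x": -35,"y": -1,"z": 85,"rx": 0,"ry": 0,"rz": 0},{"x": -44,"y": -1,"z": 86,"rx": 0,"ry": 0,"rz": 0},{"x": -52,"y": -1,"z": 89,"rx": 0,"ry": 0,"rz": 0},{"x": -59,"y": -1,"z": 93,"rx": 0,"ry": 0,"rz": 0},{"x": -59,"y": -1,"z": 106,"rx": 0,"ry": 0,"rz": 0},{"x": -58,"y": -1,"z": 119,"rx": 0,"ry": 0,"rz": 0},{"x": -58,"y": -1,"z": 119,"rx": 0,"ry": 0,"rz": 0}]'

```text
time: 20.1
tool_pos: [0.5267, 0.0767, 0.2373]
tool_rot: [3.14, 0.439, 1.355]
contact_force: [0.8, -0.2, 0.2]
opening: 0.0008
grip_force: 0.0
```

Run:
```python
from h import *
p=read_camera("scene")
print([ (np.round(d["point"],3),d["confidence"]) for d in mark_of(p,"flap_right_edge")[:2]])
plan([(0,-100,190,-90,25),(0,-60,260,-90,25)],yaw=90)
# keypad frame from medians
b,m,r=[np.array(v) for v in ((.492,-.1458),(.4829,-.2043),(.4779,-.2629))]
Rk=R.from_euler("z",KEY[1]).as_matrix()[:2,:2]
for v in (b,m,r): print("key in keypad frame",Rk.T@(v-KEY[0])*1000)
```

```text
[(array([0.514, 0.015, 0.207]), 0.91), (array([ 0.483, -0.208,  0.05 ]), 0.61)]
{"x":15,"y":-0,"z":-19,"rx":0.2,"ry":0.1,"rz":-0.1} z-axis [-0.09 -0.41 -0.91]
{"x":21,"y":-0,"z":-99,"rx":0.2,"ry":0.1,"rz":-0.1} z-axis [-0.09 -0.41 -0.91]
key in keypad frame [-26.30268787  58.5991349 ]
key in keypad frame [-28.72180375  -0.5549679 ]
key in keypad frame [-27.0559547  -59.34429471]
```

Call:
arm_command --series '[{"x": 15,"y": 0,"z": -19,"rx": 0,"ry": 0,"rz": 0},{"x": 18,"y": 0,"z": -60,"rx": 0,"ry": 0,"rz": 0},{"x": 21,"y": 0,"z": -99,"rx": 0,"ry": 0,"rz": 0},{"x": 21,"y": 0,"z": -105,"rx": 0,"ry": 0,"rz": 0}]'

```text
time: 20.6
tool_pos: [0.5421, 0.1419, 0.3298]
tool_rot: [3.128, 0.433, 1.353]
contact_force: [0.0, 0.6, -0.8]
opening: 0.0004
grip_force: 0.0
```

```bash
python3 -c "
from h import *
plan([(-27,59,260,0,0),(-27,59,90,0,0)],frame=KEY,yaw=0)"
```

```text
{"x":-263,"y":11,"z":126,"rx":18.8,"ry":19.6,"rz":82.8} z-axis [-0. -0. -1.]
{"x":-191,"y":9,"z":281,"rx":18.8,"ry":19.6,"rz":82.8} z-axis [-0. -0. -1.]
```

Call:
arm_command --series '[{"x": -263,"y": 11,"z": 126,"rx": 18.8,"ry": 19.6,"rz": 82.8},{"x": -263,"y": 11,"z": 126,"rx": 18.8,"ry": 19.6,"rz": 82.8},{"x": -263,"y": 11,"z": 126,"rx": 18.8,"ry": 19.6,"rz": 82.8},{"x": -263,"y": 11,"z": 126,"rx": 18.8,"ry": 19.6,"rz": 82.8},{"x": -263,"y": 11,"z": 126,"rx": 18.8,"ry": 19.6,"rz": 82.8},{"x": -263,"y": 11,"z": 126,"rx": 18.8,"ry": 19.6,"rz": 82.8},{"x": -263,"y": 11,"z": 126,"rx": 18.8,"ry": 19.6,"rz": 82.8},{"x": -263,"y": 11,"z": 126,"rx": 18.8,"ry": 19.6,"rz": 82.8},{"x": -263,"y": 11,"z": 126,"rx": 18.8,"ry": 19.6,"rz": 82.8},{"x": -263,"y": 11,"z": 126,"rx": 18.8,"ry": 19.6,"rz": 82.8},{"x": -263,"y": 11,"z": 126,"rx": 18.8,"ry": 19.6,"rz": 82.8},{"x": -263,"y": 11,"z": 126,"rx": 18.8,"ry": 19.6,"rz": 82.8},{"x": -191,"y": 9,"z": 281,"rx": 18.8,"ry": 19.6,"rz": 82.8},{"x": -191,"y": 9,"z": 281,"rx": 18.8,"ry": 19.6,"rz": 82.8},{"x": -191,"y": 9,"z": 281,"rx": 18.8,"ry": 19.6,"rz": 82.8},{"x": -191,"y": 9,"z": 281,"rx": 18.8,"ry": 19.6,"rz": 82.8},{"x": -191,"y": 9,"z": 281,"rx": 18.8,"ry": 19.6,"rz": 82.8}]'

```text
time: 22.3
tool_pos: [0.4866, -0.1466, 0.1481]
tool_rot: [3.14, 0.015, -0.113]
contact_force: [0.4, 0.6, 0.7]
opening: 0.0006
grip_force: 0.0
```

Run:
```python
from h import *
plan([(-27,59,55,0,0),(-27,59,45,0,0)],frame=KEY,yaw=0)
p=read_camera("scene"); c=cv2.resize(p["pixels"][130:390,200:560],None,fx=2.2,fy=2.2); cv2.imwrite("pics/s4.png",c)
```

```text
{"x":5,"y":-2,"z":28,"rx":0.1,"ry":0.9,"rz":0.0} z-axis [-0. -0. -1.]
{"x":5,"y":-2,"z":38,"rx":0.1,"ry":0.9,"rz":0.0} z-axis [-0. -0. -1.]
```

View pics/s4.png

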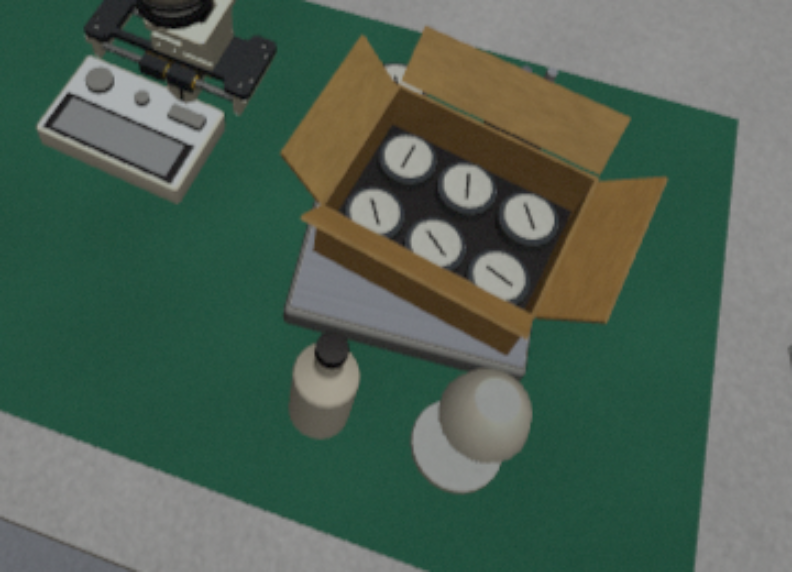

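All four flaps lean well outward and the six gauges show at about (450,215). The bottle and lamp haven't moved. The gripper is over the bar key at (187,115). I'll let it settle, then press in steps.

Call:
arm_command --series '[{"x": 0,"y": 0,"z": 0,"rx": 0,"ry": 0,"rz": 0},{"x": 0,"y": 0,"z": 0,"rx": 0,"ry": 0,"rz": 0}]'

```text
time: 22.55
tool_pos: [0.4892, -0.148, 0.1531]
tool_rot: [3.137, 0.005, -0.115]
contact_force: [-0.6, 0.5, -0.7]
opening: 0.0005
grip_force: 0.0
```

Run:
```python
from h import *
plan([(-27,59,54,0,0),(-27,59,43.5,0,0)],frame=KEY,yaw=0)
for n in ("scene","top"):
  p=read_camera(n)
  for q in ("key_bar_top","key_round_top"): print([ (np.round(d["point"],3),d["confidence"]) for d in mark_of(p,q)[:1]])
```

```text
{"x":2,"y":-3,"z":34,"rx":0.3,"ry":0.3,"rz":-0.1} z-axis [-0. -0. -1.]
{"x":2,"y":-3,"z":44,"rx":0.3,"ry":0.3,"rz":-0.1} z-axis [-0. -0. -1.]
[(array([ 0.494, -0.146,  0.054]), 0.42)]
[(array([ 0.474, -0.264,  0.053]), 0.46)]
[]
[]
```

Call:
arm_command --series '[{"x": 1,"y": -1,"z": 20,"rx": 0,"ry": 0,"rz": 0},{"x": 1,"y": -1,"z": 33,"rx": 0,"ry": 0,"rz": 0},{"x": 1,"y": -1,"z": 33,"rx": 0,"ry": 0,"rz": 0},{"x": 1,"y": -1,"z": 38,"rx": 0,"ry": 0,"rz": 0},{"x": 1,"y": -1,"z": 42,"rx": 0,"ry": 0,"rz": 0},{"x": 1,"y": -1,"z": 44,"rx": 0,"ry": 0,"rz": 0},{"x": 1,"y": -1,"z": 44,"rx": 0,"ry": 0,"rz": 0},{"x": 1,"y": -1,"z": 44,"rx": 0,"ry": 0,"rz": 0}]'

```text
time: 23.65
tool_pos: [0.4894, -0.1471, 0.1096]
tool_rot: [3.137, 0.006, -0.116]
contact_force: [-5.9, 2.0, 19.3]
opening: 0.0005
grip_force: 9.2
```

The key is fully down: the tip is at 44 mm, 6 mm below the key's top, with 19 N against the stop. Now I'll let it up and move to the large round key.

Call:
arm_command --series '[{"x": 0,"y": 0,"z": -10,"rx": 0,"ry": 0,"rz": 0},{"x": 0,"y": 0,"z": -40,"rx": 0,"ry": 0,"rz": 0},{"x": 0,"y": 0,"z": -45,"rx": 0,"ry": 0,"rz": 0},{"x": 1,"y": 40,"z": -45,"rx": 0,"ry": 0,"rz": 0},{"x": 1,"y": 80,"z": -45,"rx": 0,"ry": 0,"rz": 0},{"x": 1,"y": 117,"z": -45,"rx": 0,"ry": 0,"rz": 0},{"x": 1,"y": 117,"z": -45,"rx": 0,"ry": 0,"rz": 0},{"x": 1,"y": 117,"z": -45,"rx": 0,"ry": 0,"rz": 0},{"x": 1,"y": 117,"z": -45,"rx": 0,"ry": 0,"rz": 0}]'

```text
time: 24.55
tool_pos: [0.4766, -0.2621, 0.1523]
tool_rot: [3.139, 0.009, -0.116]
contact_force: [0.0, -0.4, 0.4]
opening: 0.0006
grip_force: 0.0
```

Call:
arm_command --series '[{"x": 0,"y": 0,"z": 20,"rx": 0,"ry": 0,"rz": 0},{"x": 0,"y": 0,"z": 33,"rx": 0,"ry": 0,"rz": 0},{"x": 0,"y": 0,"z": 33,"rx": 0,"ry": 0,"rz": 0},{"x": 0,"y": 0,"z": 38,"rx": 0,"ry": 0,"rz": 0},{"x": 0,"y": 0,"z": 42,"rx": 0,"ry": 0,"rz": 0},{"x": 0,"y": 0,"z": 45,"rx": 0,"ry": 0,"rz": 0},{"x": 0,"y": 0,"z": 45,"rx": 0,"ry": 0,"rz": 0},{"x": 0,"y": 0,"z": 45,"rx": 0,"ry": 0,"rz": 0}]'

```text
time: 25.35
tool_pos: [0.4768, -0.2629, 0.1097]
tool_rot: [3.138, 0.006, -0.116]
contact_force: [-2.8, 5.0, 14.9]
opening: 0.0006
grip_force: 7.6
```

Call:
arm_command --series '[{"x": 0,"y": 0,"z": -10,"rx": 0,"ry": 0,"rz": 0},{"x": 0,"y": 0,"z": -50,"rx": 0,"ry": 0,"rz": 0},{"x": 0,"y": 0,"z": -100,"rx": 0,"ry": 0,"rz": 0},{"x": 0,"y": 0,"z": -130,"rx": 0,"ry": 0,"rz": 0},{"x": 0,"y": 0,"z": -130,"rx": 0,"ry": 0,"rz": 0},{"x": 0,"y": 0,"z": -130,"rx": 0,"ry": 0,"rz": 0}]'

```text
time: 25.95
tool_pos: [0.4774, -0.263, 0.2382]
tool_rot: [3.137, 0.007, -0.117]
contact_force: [0.4, -0.2, -0.3]
opening: 0.0008
grip_force: 0.0
```

Run:
```python
from h import *
p=read_camera("top"); cv2.imwrite("pics/t5.png",p["pixels"])
for q in ("bottle","lamp","brush_cup","gauge_stack","flap_front_edge","flap_back_edge","flap_left_edge","flap_right_edge"): print(q,[ (np.round(d["point"],3),d["confidence"]) for d in mark_of(p,q)[:1]])
```

```text
bottle [(array([ 0.749,  0.097, -0.001]), 0.75)]
lamp [(array([ 0.736,  0.241, -0.001]), 0.6)]
brush_cup [(array([0.37 , 0.216, 0.001]), 0.61)]
gauge_stack [(array([ 0.38 ,  0.078, -0.001]), 0.91)]
flap_front_edge [(array([0.42 , 0.197, 0.206]), 0.7)]
flap_back_edge [(array([0.67 , 0.139, 0.205]), 0.65)]
flap_left_edge [(array([0.58 , 0.324, 0.204]), 0.81)]
flap_right_edge [(array([0.517, 0.016, 0.209]), 0.66)]
```

View pics/t5.png

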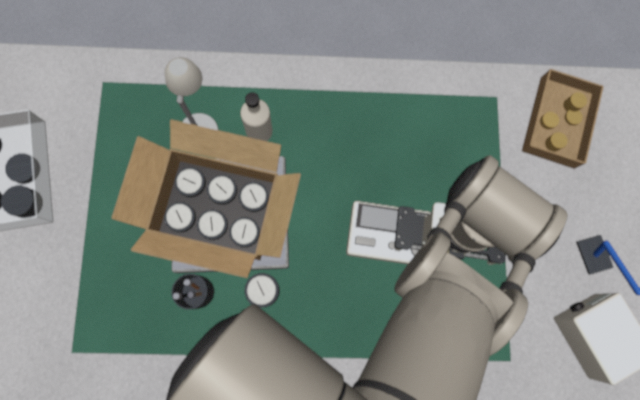

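The top view shows the carton at (210,200) with all four flaps out and the six gauges visible. The bottle, lamp, cup and stack are where they started, and the gripper is clear above the keypad.

```bash
python3 -c "
from cell import *
print(hand_in())"
```

```text
the job is handed in; nothing more can be done
None
```

The job is handed in at about 26 s of the 72 s limit: all four flaps lean well outwards (long ones opened first), the tare key then the count key were each pressed fully down and let up, and the things round the scale have not moved.

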